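# Pull a sample crate forward from a deep bench rack with a hook

## Robot

A 7-joint arm with a two-finger parallel gripper is mounted at the origin on the work surface. World frame = base frame: x ahead of the robot, y to its left, z up, the work surface at z = 0. Lengths are in mm, angles in rad, forces in N, time in s.
With the tool pointing down it reaches from about 375 to 925 mm from the base axis. Payload 3.1 kg.
Tool frame: the origin (TCP) lies midway between the tips of the shut fingers; the grasp point (between the pads) lies 19 mm behind it; z points along the fingers, y is the line along which they close (so a half turn about z gives the same grasp; the last joint's range is limited). The gripper opens to 85 mm and grips with 20 to 120 N. Pads are 22 mm wide; open, the fingers measure 114 mm over their backs; the gripper's body (76 mm by 85 mm) begins 54 mm behind the grasp point. The pads swing forward as they close: fully open they stand 13 mm farther back than shut.
Start: joints at [-1.337, 0.383, 0.044, 1.598, -0.018, 1.161, -0.05], TCP at [211.712, 614.558, 231.269] pointing down, gripper open.
Joint ranges: [-2.61, 2.61], [-0.41, 2.15], [-1.48, 1.57], [0, 2.5], [-1.57, 4.71], [0.05, 1.97], [-2.85, 2.85]. Speed limits (rad/s): [2.79, 2.79, 3.14, 3.14, 3.14, 3.14, 3.14].

## Interface

Orientations are given as a unit quaternion [x, y, z, w].
In Python, from station import bot, imaging gives the robot as it stands.
- The arm moves only by the shell command python3 -m handwheel 'ROWS' [OPENING] [FORCE]. ROWS is JSON, a list of rows, each a list of 2 entries, a list of its own where there are three numbers: the shift along the world's x, y, z in m, then the turn about the world's z in degrees. In form: [[[dx, dy, dz], turn], ...]. A call has 1 to 8 rows; each row shifts and turns the commanded pose from where the row before left it; what a row does not reach is not made up. A row lasts 1/8 s, in which the tool goes at most 62.5 mm and 10.7 degrees, less where a joint would pass 70% of its speed; a pose out of reach is approached as far as the arm can. A call with a gripper value outside its range is refused whole. OPENING is the opening, from 0 (shut) to 1 (fully open), set as the call begins (- or left out, the last holds). The fingers move at their own pace and stop on an object; FORCE is the grip in N (left out, the last holds). Time passes only in rows, so rows that do not move let the fingers close. It gives the time, the measured TCP pose, the force, the opening and the grip force at its end, in the units of the state.
- bot.sense(): the state, without advancing time (a new reading comes with each control period).
- imaging.camera(name): name is "side" or "top"; returns a dict with "image" (384x512x3 uint8, red, green, blue), "intrinsics" (3x3 intrinsics, pixels), "world_from_camera" (4x4, takes a point from camera to world coordinates). Camera axes: x right, y down, z forward; pixel columns grow to the right and rows downward; lengths in mm; the calibration is good to about 2 mm. A picture is of the moment at which its call begins. There is no depth.
- bot.hand_in(): hands the job in; it is judged then, once.
The state is a dict: "time_s": time; "joints": joint angles; "dq": joint speeds; "effort": joint torques, N m; "ee_pos": TCP position; "tool_rot": TCP orientation; "force": force on the tool from outside, world axes, zero at the start; "ft_torque": the same for the moment, N m; "grip_width": opening from 0.0 (shut) to 1.0 (fully open); "grasp_force": force on a finger pad.
Only numpy, scipy, OpenCV 4.12 (cv2) and the standard library are available. Lean on these libraries where they do the work, as an engineer would, in place of code of your own. Each camera call takes 0.05 s, during which the arm holds its last target. There are 200 camera calls.

## Task

The red crate stands too deep in the bench rack to be taken by hand. Lift the pull hook from its rest, hook its blade down behind the red crate's front lip and drag the crate straight forward until the lip stands about 5 cm proud of the shelf board's front edge, touching the crate with the hook only and keeping its bottles standing. Then lay the hook back in its rest, blade down as before, and leave the blue crate and everything else where it is.

Things in the scene. Friction and masses are not known exactly. Their poses are not given: they have to be found in the camera images.
- hook_grip (a point): centre of the pull hook's black handle (84 mm long, 22 mm wide, 28 mm high, its middle free to grip from above); x axis points along the tool towards the blade, z up as it lies. A 10 mm square aluminium bar runs on from the handle's front at the same height, its top 5 mm above this point, to a flat blade turned down; behind the handle a 26 mm bar stub and a hanging eye, to 80 mm behind this point. 0.26 kg, balance point about 25 mm ahead of this point
- hook_blade (a point): middle of the lower edge of the hook's blade: 170 mm ahead of hook_grip along its x and 37 mm below it. The blade is 36 mm wide across the tool, 4 mm thick along it and reaches 32 mm below the bar's underside
- rest_seat (a point): fixed steel rest for the hook, base 160 x 80 mm, 6 mm thick; this point is where hook_grip lies when the hook is seated, 80 mm above the bench. x along the rest, z up. Two white uprights 6 mm thick at 56 mm before and behind this point carry the bars on either side of the handle in notches 18 mm wide at the floor (75 mm high), flared to about 44 mm at the top (103 mm high); between the uprights is free room for fingers. The seated hook may slide about 10 mm along
- shelf_edge (a point): middle of the front edge of the fixed rack's shelf board, on its upper face, 50 mm above the bench; x points squarely into the rack, z up. Board 300 x 300 mm. Chrome posts 20 mm thick stand 160 mm either side of the middle; a wire shelf roofs the board at 230 mm above the bench (stock on top at the back). Front open; guard wires along sides and back
- red_crate: red open plastic crate, 160 mm long (x) by 92 mm wide (y) by 70 mm high without its rim, walls and floor 5 mm, standing on the shelf board beside the blue one, either left or right; origin at the centre of its underside, x into the rack, z up. Front wall's inner face at x = -75 mm. A rim 9 mm wide and 7 mm thick runs outwards round its top. About 0.28 to 0.56 kg without its bottles, free to slide on the board. The first 55 mm behind the front wall are empty, full width
- red_crate_lip (a point): foremost point of the red crate's front lip, at the middle of its top edge: 89 mm ahead of the crate's origin (x = -89 mm) and 70 mm above its underside
- bottle_a: amber bottle with white cap, 36 mm across, 95 mm tall, 90 g, standing loose in the rear part of the red crate; origin at the centre of its underside, z up
- bottle_b: second such bottle beside it
- blue_crate: blue crate of the same size and make with a white tube rack in it, standing on the board with its middle about 130 mm beside the red one; origin at the centre of its underside; not to be moved
- tube_rack: bystander: green tube rack with capped tubes, about 140 x 75 mm, 95 mm high; origin under its centre
- red_rack: bystander: red tube rack with tubes, about 117 x 54 mm, 85 mm high; origin under its centre
- buffer_bottle: bystander: white bottle with blue cap, 64 mm across, 150 mm tall; origin under its centre
- beaker: bystander: glass beaker, 72 mm across, 85 mm high; origin under its centre
- tip_box: bystander: blue pipette tip box, 122 x 87 mm, 58 mm high; origin under its centre

How it is judged (in metres and radians):
On the way, in this order (a step that is already met when the one before it is completed fails the run):
1. the hook's blade is down inside the red crate, behind its front lip, the crate still deep on the shelf (lip at least 2 cm inside the edge) (x of hook_blade in the frame of red_crate between -0.077 and -0.03 m and y of hook_blade in the frame of red_crate between -0.046 and 0.046 m and z of hook_blade in the frame of red_crate between 0.008 and 0.062 m and x of red_crate_lip in the frame of shelf_edge above 0.02 m), for 0.1 s.
2. with the hook behind the lip the crate has come out: its lip stands 30 to 70 mm proud of the board's front edge (x of hook_blade in the frame of red_crate between -0.077 and -0.03 m and y of hook_blade in the frame of red_crate between -0.046 and 0.046 m and z of hook_blade in the frame of red_crate between 0.008 and 0.062 m and x of red_crate_lip in the frame of shelf_edge between -0.07 and -0.03 m), for 0.1 s.
At the end, for the whole second after the job is handed in: red crate level and square on the board (0.2 rad), lip 30 to 70 mm proud of its front edge, both bottles upright; hook at rest in both notches of its rest, blade down (handle within 20 mm of the seat in plan, 8 mm in height, 0.15 rad along it); blue crate within 15 mm of its start (x of red_crate_lip in the frame of shelf_edge between -0.07 and -0.03 m and angle between the x axis of red_crate and the x axis of shelf_edge, either way round below 0.2 rad and angle between red_crate's own z axis and vertical below 0.06 rad and linear speed of each of red_crate, pull_hook below 0.02 m/s and angle between each of bottle_a, bottle_b, hook_grip's own z axis and vertical below 0.2 rad and horizontal distance between hook_grip and rest_seat below 0.02 m and z of hook_grip in the frame of rest_seat between -0.008 and 0.008 m and angle between the x axis of hook_grip and the x axis of rest_seat, either way round below 0.15 rad and distance of blue_crate from where it was at the start of the episode below 0.015 m); the robot touches nothing.
It fails at once if the gripper or arm touches the red crate (over 1 N) (contact force between any of the fingers, the arm and red_crate above 1 N).
It fails at once if a bottle in the red crate is tipped (over 0.5 rad) (angle between any of bottle_a, bottle_b's own z axis and vertical above 0.5 rad).
It fails at once if the red crate tips (over 0.25 rad) (angle between red_crate's own z axis and vertical above 0.25 rad).
It fails at once if the blue crate is moved (over 15 mm) (distance of blue_crate from where it was at the start of the episode above 0.015 m).
It fails at once if a bystander on the bench is moved (over 20 mm) (distance of any of tube_rack, red_rack, buffer_bottle, beaker, tip_box from where it was at the start of the episode above 0.02 m).
It also fails if it takes over 51 s, if anything falls off the work surface, if the arm or the gripper's body presses on something with over 40 N, if the wrist force passes 120 N, or if a joint passes its speed limit or range.

## Working session

There is one attempt and no reset: what is moved stays moved. The work goes in short steps, Python scripts to look and compute and a shell command to move; the robot and the scene stay as the last step left them, time stands still between calls to the robot, and variables do not carry over. Pictures are saved under pics/ and viewed, at most 10 in all, crops included, and the job is handed in when it is done.

```bash
mkdir -p pics; ls
python3 - <<'E'
from station import bot, imaging
import cv2,numpy as np
for n in("top","side"):
    c=imaging.camera(n); cv2.imwrite(f"pics/{n}0.png",cv2.resize(c["image"][:,:,::-1],(800,600),interpolation=cv2.INTER_CUBIC)); np.savez(f"{n}0.npz",**c)
    print(n,c["intrinsics"].tolist(),np.round(c["world_from_camera"],3).tolist())
s=bot.sense();print(s)
E
```

```text
pics
top [[351.21378233680275, 0.0, 256.987462255131], [0.0, 351.21378233680275, 196.3630524250336], [0.0, 0.0, 1.0]] [[0.01, -0.986, 0.168, 384.643], [-1.0, -0.01, 0.002, -63.245], [-0.0, -0.168, -0.986, 1124.508], [0.0, 0.0, 0.0, 1.0]]
side [[389.74360211232045, 0.0, 263.04030696833996], [0.0, 389.74360211232045, 191.11663166896477], [0.0, 0.0, 1.0]] [[-0.908, -0.327, 0.261, 278.603], [-0.418, 0.693, -0.588, 562.99], [0.012, -0.643, -0.766, 906.377], [0.0, 0.0, 0.0, 1.0]]
{'time_s': 0.1, 'joints': array([-1.33680301,  0.38375408,  0.04382117,  1.59942743, -0.01792832,
        1.16122713, -0.04989931]), 'dq': array([-0.00038652, -0.00051785,  0.00070389, -0.00225238, -0.00074385,
       -0.00187274,  0.00291259]), 'effort': array([ 2.20283771e-03, -4.34729648e+01,  1.02911878e+00, -2.50456470e+01,
        1.08517148e-02,  5.46347161e-03,  2.33771125e-06]), 'ee_pos': array([211.43204038, 613.7326442 , 230.00714442]), 'tool_rot': array([ 1.65095487e-01,  9.86276843e-01, -1.20230428e-03, -1.52983681e-04]), 'force': array([ 0.57674869, -0.3833193 , -0.9915598 ]), 'ft_torque': array([-0.00149818,  0.01962727, -0.04296965]), 'grasp_force': 0.0, 'grip_width': 1.0012403288113791}
```

View pics/top0.png

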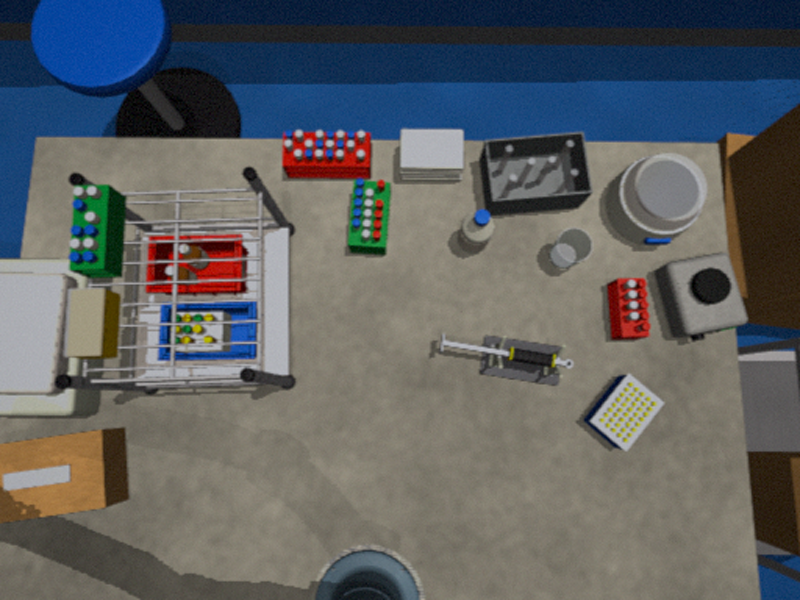

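View pics/side0.png

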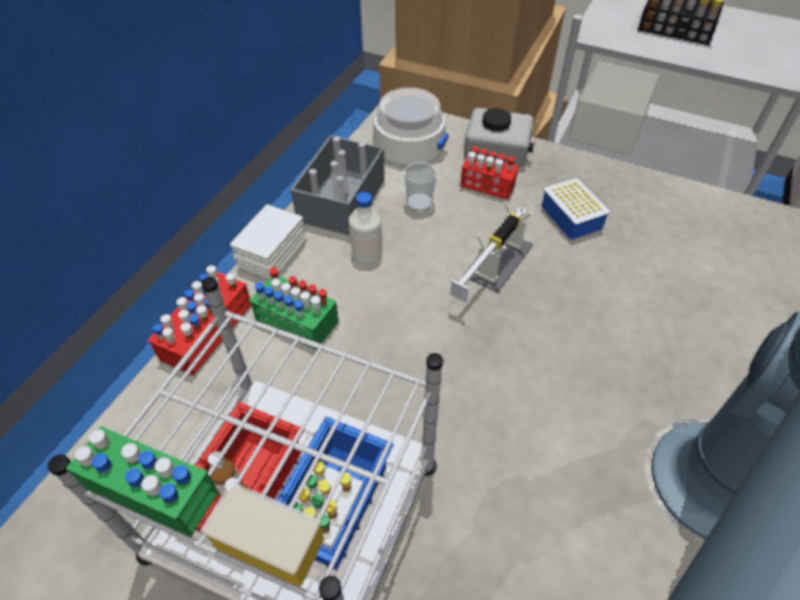

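The top view shows the hook at (440–575, 340–365) with its blade to the left (+y) and the handle at (533, 356). The rack is at the left, opening to the right. The red crate is at (150–245, 235–293) with its lip near (245, 265), and the blue crate is below it. I'll enlarge both areas to measure them.

```bash
cat > h.py <<'E'
import numpy as np,cv2
def load(n,t="0"): return np.load(f"{n}{t}.npz")
def ray(c,uv):
    K=c["intrinsics"];T=c["world_from_camera"]
    d=T[:3,:3]@np.linalg.solve(K,[uv[0],uv[1],1]);return T[:3,3],d/np.linalg.norm(d)
def tri(cs,uvs):
    A=np.zeros((3,3));b=np.zeros(3)
    R=[ray(c,u) for c,u in zip(cs,uvs)]
    for o,d in R: P=np.eye(3)-np.outer(d,d);A+=P;b+=P@o
    X=np.linalg.solve(A,b);return X,[np.linalg.norm((np.eye(3)-np.outer(d,d))@(X-o)) for o,d in R]
def atz(c,uv,z): o,d=ray(c,uv);return o+d*(z-o[2])/d[2]
def proj(c,X):
    T=np.linalg.inv(c["world_from_camera"]);p=T[:3,:3]@X+T[:3,3];q=c["intrinsics"]@p;return q[:2]/q[2]
def crop(c,x,y,w,h,W=800):
    s=W/w;im=cv2.resize(c["image"][y:y+h,x:x+w,::-1],(W,int(h*s)),interpolation=cv2.INTER_CUBIC)
    for i in range(0,w,10):cv2.putText(im,str(x+i),(int(i*s),9),0,.3,(0,255,255),1);cv2.line(im,(int(i*s),10),(int(i*s),14),(0,255,255),1)
    for j in range(0,h,10):cv2.putText(im,str(y+j),(0,int(j*s)+4),0,.3,(0,255,255),1)
    return im
E
python3 - <<'E'
from h import *
t,s=load("top"),load("side")
cv2.imwrite("pics/hook.png",np.vstack([crop(t,275,205,100,45)[:299],crop(s,270,125,100,80,375).copy() if 0 else cv2.copyMakeBorder(crop(s,280,128,80,75,320),0,0,0,480,cv2.BORDER_CONSTANT)]))
cv2.imwrite("pics/rack.png",np.hstack([crop(t,85,140,110,110,400),crop(s,120,245,160,160*1,400)[:400]]))
E
```

```text
(no output)
```

View pics/hook.png

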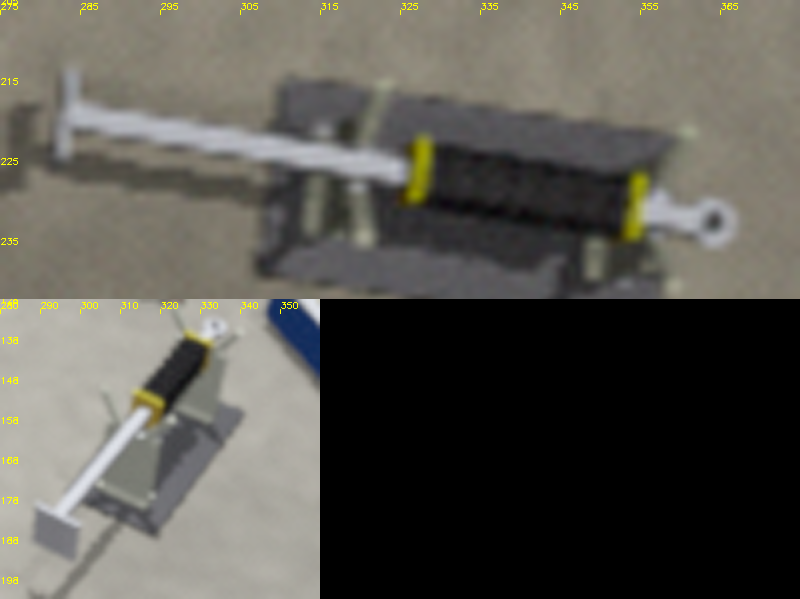

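The hook crop shows, in full-resolution top pixels, the front band at (327.5, 226), the rear band at (354.5, 231), the blade at (284, 219) and the eye at (364, 233). In the side view these are (317, 153), (329, 138), (295.5, 181) and (333.5, 135).

Run:
```python
from h import *
t,s=load("top"),load("side")
for n,a,b in [("front",(327.5,226),(317,153)),("rear",(354.5,230.9),(329.2,138.3)),("bladebar",(283.9,219.4),(295.3,181.3)),("eye",(364.2,232.7),(333.5,135.3))]:
    X,r=tri((t,s),(a,b));print(n,X.round(1),np.round(r,1))
print("z94",atz(t,(327.5,226),94),atz(t,(354.5,230.9),94)); print(atz(t,(283.9,219.4),85),atz(t,(364.2,232.7),80))
```

```text
front [ 474.3 -270.5   86.4] [0.8 0.8]
rear [ 461.5 -350.1   85. ] [0. 0.]
bladebar [ 493.  -142.2   80.7] [1. 1.]
eye [ 456.7 -382.    73.5] [0.6 0.6]
z94 [ 474.43480202 -268.87509779   94.        ] [ 460.88676466 -347.5597519    94.        ]
[ 493.51240564 -141.69048678   85.        ] [ 456.88789794 -379.97753173   80.        ]
```

View pics/rack.png

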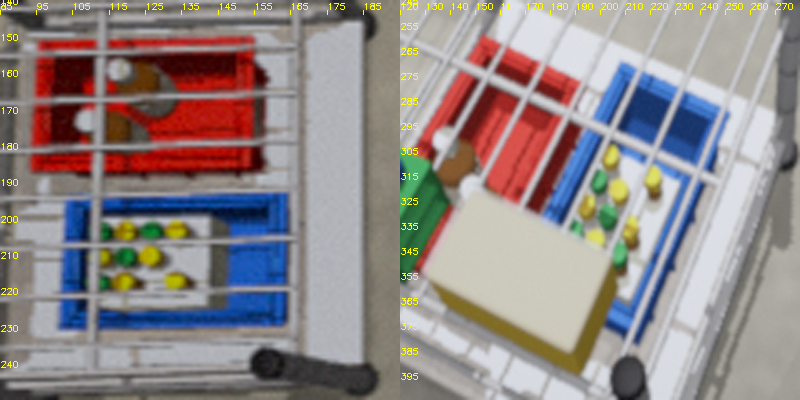

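The rack crop shows the red crate's rim front at about top px x = 154.5, rows 150–187, and the board edge at about x = 185. In the side view the lip runs from about (146, 261) to (192, 278). I'll zoom in on the front.

Run:
```python
from h import *
t,s=load("top"),load("side")
a=crop(t,140,142,50,75,400)[:600]; b=crop(s,140,250,60,60,400); b=cv2.copyMakeBorder(b,0,200,0,0,cv2.BORDER_CONSTANT)
cv2.imwrite("pics/front.png",np.hstack([a,b]))
```

```text
(no output)
```

View pics/front.png

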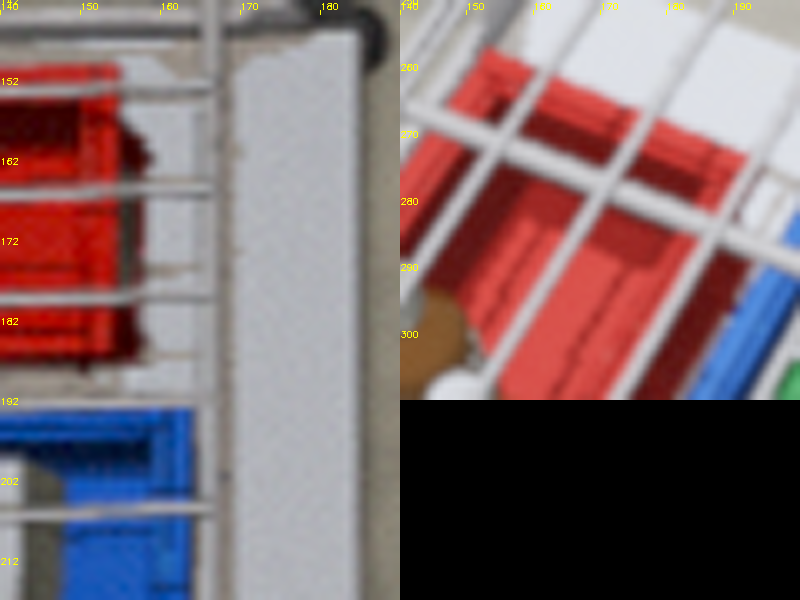

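Run:
```python
from h import *
t,s=load("top"),load("side")
for n,a,b in [("far",(154.8,150.1),(152.75,257.2)),("near",(154.6,186.6),(192.2,273))]:
    X,r=tri((t,s),(a,b));print(n,X.round(1),np.round(r,1),atz(t,a,120).round(1),atz(s,b,120).round(1))
print("board",atz(t,(185,147),50).round(1),atz(t,(184.7,217),50).round(1),atz(t,(184.6,240),50).round(1))
print("red rear corners",atz(t,(95.2,151),120).round(1),atz(t,(93.5,187),120).round(1))
print("roof front bar",atz(t,(166,142),230).round(1))
```

```text
far [694.7 245.6 114.1] [0.6 0.6] [692.4 243.6 120. ] [692.2 248.  120. ]
near [587.4 241.  113.6] [4.3 4.3] [582.  237.6 120. ] [589.3 244.3 120. ]
board [725.  169.5  50. ] [501.5 160.5  50. ] [431.3 157.6  50. ]
red rear corners [687.8 420.3 120. ] [579.  415.7 120. ]
roof front bar [681.3 181.6 230. ]
```

```bash
python3 -m handwheel '[[[0,0,0.05],0],[[0,0,0.05],0],[[0,0,0.05],0],[[0,0,0.05],0],[[0.03,-0.05,0],0],[[0.03,-0.05,0],0],[[0.03,-0.05,0],0],[[0.03,-0.05,0],0]]' 1; python3 -c "
from station import bot
print(bot.sense()['joints'].round(3))"
```

```text
time_s: 1.1
ee_pos: [332.4, 412.5, 430.7]
tool_rot: [0.165, 0.986, -0.0, -0.0]
force: [1.0, 0.6, -0.4]
grip_width: 1.001
grasp_force: 0.0
[-1.135  0.041  0.171  1.604 -0.007  1.498  0.276]
```

```bash
python3 -m handwheel '[[[0.03,-0.052,0],-10],[[0.03,-0.052,0],-10],[[0.03,-0.052,0],-10],[[0.03,-0.052,0],-10],[[0.03,-0.052,0],-10],[[0,-0.05,0],-10],[[0,-0.05,0],-10],[[0,-0.05,0],-10]]' && python3 -m handwheel '[[[0,-0.055,0],0],[[0,-0.055,0],0],[[0,-0.055,0],0],[[0,-0.055,-0.02],0],[[0,-0.055,-0.06],0],[[0,-0.03,-0.06],0],[[0,0,-0.06],0],[[0,0,0],0]]'; python3 -c "
from station import bot
print(bot.sense()['joints'].round(3))"
```

```text
time_s: 2.1
ee_pos: [481.2, 2.7, 430.7]
tool_rot: [0.762, 0.647, -0.0, -0.0]
force: [0.2, 1.0, 0.2]
grip_width: 0.999
grasp_force: 0.0
time_s: 3.1
ee_pos: [476.7, -283.0, 243.4]
tool_rot: [0.761, 0.649, -0.003, -0.006]
force: [0.1, -0.3, -0.2]
grip_width: 1.001
grasp_force: 0.0
[-0.324  0.278  0.925  1.84  -0.238  1.156  0.523]
```

```bash
python3 -m handwheel '[[[-0.009,-0.026,-0.04],0],[[0,0,-0.04],0],[[0,0,-0.03],0],[[0,0,0],0],[[0,0,0],0]]'
python3 - <<'E'
from station import bot,imaging
from h import *
o=[]
for n,b in(("top",(270,190,120,100)),("side",(270,90,120,120))):
    c=imaging.camera(n);np.savez(f"{n}1.npz",**c);o.append(cv2.resize(crop(c,*b,400),(400,360)))
    print(n,proj(c,bot.sense()["ee_pos"]))
cv2.imwrite("pics/appr.png",np.hstack(o))
E
```

```text
time_s: 3.72
ee_pos: [475.2, -312.5, 142.2]
tool_rot: [0.76, 0.65, 0.001, 0.002]
force: [0.5, -0.3, 0.2]
grip_width: 1.002
grasp_force: 0.0
top [346.50534514 224.45291502]
side [323.60223533 130.3596368 ]
```

View pics/appr.png

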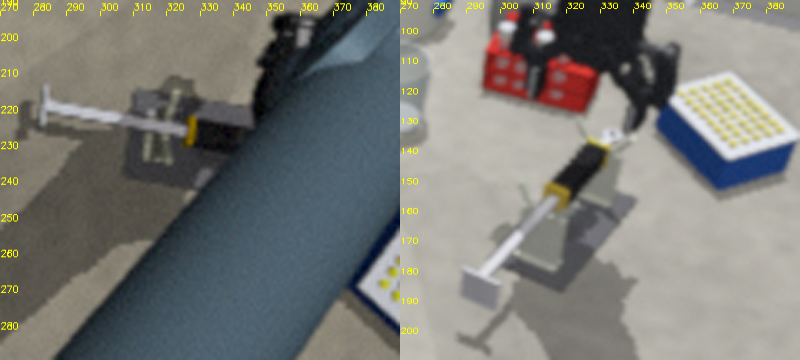

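The picture shows the fingers open either side of the handle line, with the right finger near side px (345, 125) and clear of the uprights. I still have to correct x by −7.5 mm and y by +3.5 mm.

```bash
python3 -m handwheel '[[[-0.0075,0.0035,0],0],[[0,0,-0.03],0],[[0,0,-0.03],0],[[0,0,-0.02],0],[[0,0,0],0],[[0,0,0],0]]'; python3 -m handwheel '[[[0,0,0],0],[[0,0,0],0],[[0,0,0],0],[[0,0,0],0],[[0,0,0],0],[[0,0,0],0],[[0,0,0],0],[[0,0,0],0]]' 0 80
```

```text
time_s: 4.58
ee_pos: [465.8, -308.8, 60.3]
tool_rot: [0.761, 0.649, 0.0, 0.001]
force: [-0.0, -0.2, 0.6]
grip_width: 1.003
grasp_force: 0.0
time_s: 5.58
ee_pos: [465.9, -308.4, 59.9]
tool_rot: [0.76, 0.649, 0.0, 0.001]
force: [0.6, 1.0, 6.0]
grip_width: 0.243
grasp_force: 78.3
```

```bash
python3 -m handwheel '[[[0,0,0.015],0],[[0,0,0.03],0],[[0,0,0.03],0],[[0,0,0.03],0],[[0,0,0],0]]'; python3 -m handwheel '[[[0.005,0.04,0],2],[[0.007,0.05,0],3],[[0.007,0.05,0],3],[[0.007,0.05,0],3],[[0.007,0.05,0],0],[[0.045,0.018,0],0],[[0.045,0.018,0],0],[[0.045,0.018,0],0]]';python3 -m handwheel '[[[0,0,0],0],[[0,0,0],0]]'
python3 - <<'E'
from station import bot,imaging
from h import *
o=[]
print(bot.sense()["joints"].round(2),bot.sense()["ee_pos"])
for n,b in(("top",(80,120,200,180)),("side",(110,170,200,180))):
    c=imaging.camera(n);np.savez(f"{n}2.npz",**c);o.append(cv2.resize(crop(c,*b,400),(400,360)))
cv2.imwrite("pics/pre.png",np.hstack(o))
E
```

```text
time_s: 6.2
ee_pos: [466.0, -309.2, 166.2]
tool_rot: [0.761, 0.649, 0.001, 0.002]
force: [1.1, 0.1, -2.4]
grip_width: 0.241
grasp_force: 78.7
time_s: 7.2
ee_pos: [632.6, -13.1, 161.6]
tool_rot: [0.694, 0.72, -0.002, -0.002]
force: [0.9, -0.0, -1.8]
grip_width: 0.245
grasp_force: 78.5
time_s: 7.45
ee_pos: [631.1, -14.7, 161.9]
tool_rot: [0.695, 0.719, -0.002, -0.001]
force: [-0.8, -1.5, -2.7]
grip_width: 0.251
grasp_force: 79.0
[-0.6   0.51  0.73  1.73 -0.38  1.06  0.29] [631.13063363 -14.68275156 161.87057016]
```

View pics/pre.png

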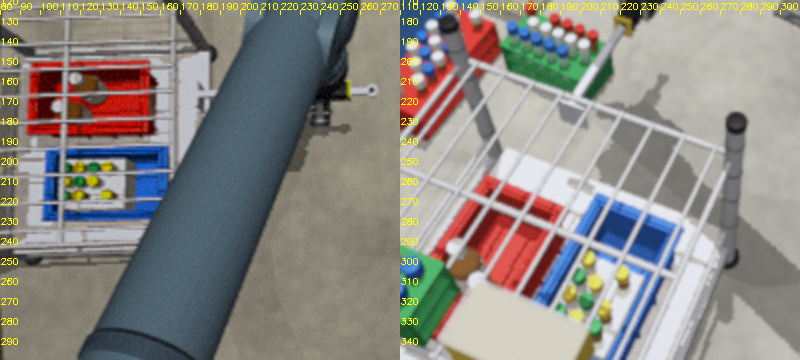

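The top view shows the hook level, with its eye at about (266, 165) and its blade at about (183, 168), just in front of the lip. Next I check that against the prediction.

Run:
```python
from h import *
t,s=load("top","2"),load("side","2")
p=np.array([631.1,-14.7,182]);d=np.array([-.034,.999,0]);w=np.array([.999,.034,0])
for n,q in(("blade L",p+170*d-18*w),("blade R",p+170*d+18*w),("barend",p+170*d+[0,0,5]),("eye",p-72*d)):print(n,proj(t,q).round(1),proj(s,q).round(1))
cv2.imwrite("pics/b2.png",np.hstack([crop(t,165,145,50,40,400),crop(s,170,185,60,48,400)]))
```

```text
blade L [178.8 173.5] [202.7 224.3]
blade R [179.  160.8] [188.7 219.2]
barend [178.5 166.7] [195.4 220.4]
eye [266.5 165.1] [240.6 153. ]
```

View pics/b2.png

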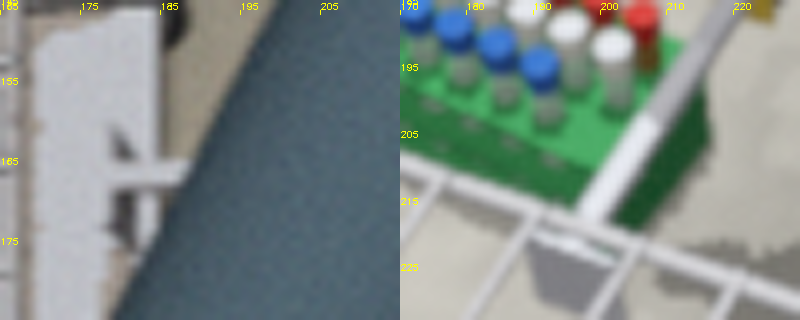

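The blade appears at top px (178.5, 167), as predicted, so the hook hasn't slipped in the grip. Now I move it in over the crate.

```bash
python3 -m handwheel '[[[0.012,0.02,0],0],[[0,0.035,0],0],[[0,0.035,0],0],[[0,0.032,0],0],[[0,0,0],0],[[0,0,0],0],[[0,0,0],0]]'
python3 - <<'E'
from station import bot,imaging
from h import *
o=[]
p=bot.sense()["ee_pos"]+[0,0,20];print(bot.sense()["joints"].round(2))
d=np.array([-.034,.999,0])
for n,b in(("top",(80,120,150,120)),("side",(130,220,100,80))):
    c=imaging.camera(n);np.savez(f"{n}3.npz",**c);o.append(crop(c,*b,400));print(n,proj(c,p+170*d+[0,0,5]))
cv2.imwrite("pics/over.png",np.hstack(o))
E
```

```text
time_s: 8.43
ee_pos: [645.3, 106.2, 164.6]
tool_rot: [0.696, 0.718, -0.0, 0.0]
force: [-1.4, 0.1, -1.9]
grip_width: 0.247
grasp_force: 79.1
[-0.75  0.54  0.71  1.67 -0.39  1.08  0.1 ]
top [134.60918387 160.95290776]
side [159.16565913 260.10961742]
```

View pics/over.png

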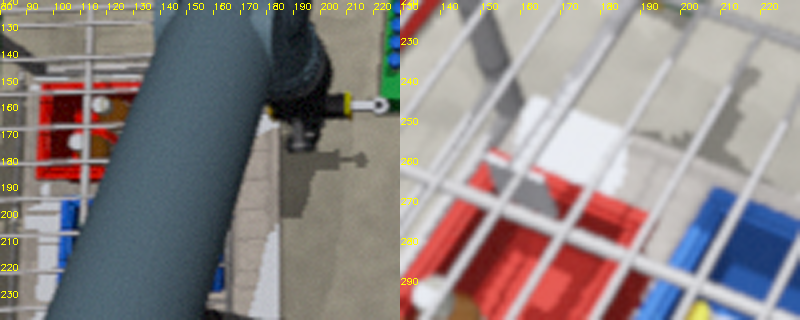

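The side view shows the blade at about (150–168, 258–275). That puts it above the empty front pocket of the red crate, ahead of the bottles. I lower it next, watching the force.

```bash
python3 -m handwheel '[[[-0.003,0,-0.015],0],[[0,0,-0.015],0],[[0,0,-0.014],0],[[0,0,0],0],[[0,0,0],0]]'; python3 -m handwheel '[[[0,-0.008,0],0],[[0,-0.007,0],0],[[0,0,0],0]]'
```

```text
time_s: 9.15
ee_pos: [642.5, 107.8, 120.3]
tool_rot: [0.695, 0.719, 0.0, 0.0]
force: [0.0, 0.2, -2.0]
grip_width: 0.247
grasp_force: 79.1
time_s: 9.52
ee_pos: [642.5, 90.8, 120.9]
tool_rot: [0.696, 0.718, 0.0, 0.001]
force: [0.4, -0.6, -3.1]
grip_width: 0.244
grasp_force: 79.1
```

```bash
python3 -m handwheel '[[[0,-0.002,0],0],[[0,-0.002,0],0],[[0,-0.003,0],0],[[0,-0.003,0],0],[[0,-0.004,0],0],[[0,-0.004,0],0],[[0,-0.004,0],0],[[0,-0.004,0],0]]'
```

```text
time_s: 10.52
ee_pos: [642.1, 66.6, 120.3]
tool_rot: [0.695, 0.719, -0.0, -0.0]
force: [0.3, 2.3, -4.2]
grip_width: 0.25
grasp_force: 78.9
```

```bash
python3 -m handwheel '[[[0.0003,-0.005,0],0],[[0.0003,-0.005,0],0],[[0.0003,-0.005,0],0],[[0.0003,-0.005,0],0],[[0.0003,-0.005,0],0],[[0.0003,-0.005,0],0],[[0.0003,-0.005,0],0],[[0.0003,-0.005,0],0]]' && python3 -m handwheel '[[[0.0003,-0.005,0],0],[[0.0003,-0.005,0],0],[[0.0003,-0.005,0],0],[[0.0003,-0.005,0],0],[[0.0003,-0.005,0],0],[[0.0003,-0.005,0],0],[[0.0003,-0.005,0],0],[[0.0003,-0.003,0],0]]'
python3 - <<'E'
from station import bot,imaging
from h import *
o=[]
for n,b in(("top",(80,120,150,120)),("side",(110,200,150,120))):
    c=imaging.camera(n);np.savez(f"{n}4.npz",**c);o.append(crop(c,*b,400))
cv2.imwrite("pics/pull.png",np.hstack(o))
E
```

```text
time_s: 11.52
ee_pos: [644.6, 26.5, 120.3]
tool_rot: [0.695, 0.719, -0.0, -0.0]
force: [-0.5, 3.2, -2.6]
grip_width: 0.247
grasp_force: 78.9
time_s: 12.52
ee_pos: [646.9, -11.7, 120.3]
tool_rot: [0.695, 0.719, -0.0, 0.0]
force: [0.3, 2.9, -2.4]
grip_width: 0.246
grasp_force: 79.0
```

View pics/pull.png

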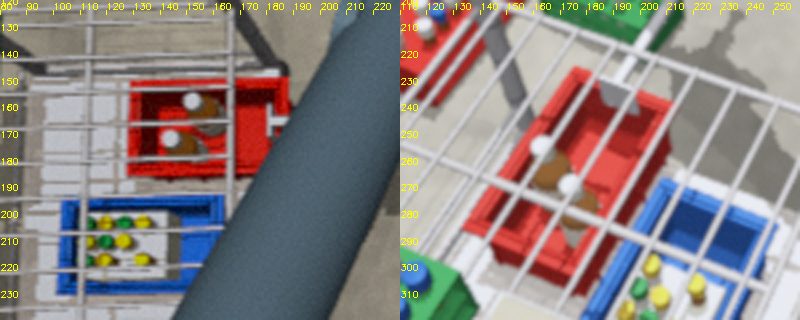

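The picture shows the crate straight with both bottles upright. Its rear rim is at top px x ≈ 128 and was at 94.3 before, so it has moved about 99 mm. It needs about 27 mm more. That was the tenth picture, so from here I check with numbers only.

```bash
python3 -m handwheel '[[[0.0001,-0.004,0],0],[[0.0001,-0.004,0],0],[[0.0001,-0.004,0],0],[[0.0001,-0.004,0],0],[[0.0001,-0.004,0],0],[[0.0001,-0.004,0],0],[[0,-0.002,0],0],[[0,0,0],0]]'
cat > red.py <<'E'
from station import bot,imaging
from h import *
def red(c,r0=140,r1=196,c0=88,c1=215):
    im=c["image"].astype(int);m=(im[...,0]>120)&(im[...,1]<60)&(im[...,2]<60)
    o=np.zeros_like(m);o[r0:r1,c0:c1]=m[r0:r1,c0:c1];return o
for k in("0","4",None):
    c=load("top",k) if k else imaging.camera("top")
    m=red(c);print(k,"x-min/max per row",[(r,np.where(m[r])[0].min(),np.where(m[r])[0].max()) for r in range(150,190,4) if m[r].any()])
np.savez("top5.npz",**c)
E
python3 red.py
```

```text
time_s: 13.62
ee_pos: [647.6, -38.0, 120.4]
tool_rot: [0.695, 0.719, -0.0, 0.0]
force: [-0.9, 1.1, -2.7]
grip_width: 0.246
grasp_force: 79.0
0 x-min/max per row [(150, np.int64(148), np.int64(151)), (154, np.int64(139), np.int64(154)), (158, np.int64(95), np.int64(154)), (162, np.int64(95), np.int64(154)), (166, np.int64(96), np.int64(97)), (170, np.int64(95), np.int64(154)), (174, np.int64(94), np.int64(154)), (178, np.int64(94), np.int64(131)), (182, np.int64(94), np.int64(153)), (186, np.int64(94), np.int64(140))]
4 x-min/max per row [(150, np.int64(133), np.int64(187)), (154, np.int64(184), np.int64(187)), (158, np.int64(129), np.int64(188)), (162, np.int64(129), np.int64(187)), (166, np.int64(169), np.int64(179)), (170, np.int64(129), np.int64(184)), (174, np.int64(128), np.int64(180)), (178, np.int64(168), np.int64(179)), (182, np.int64(128), np.int64(176))]
None x-min/max per row [(150, np.int64(138), np.int64(196)), (154, np.int64(192), np.int64(196)), (158, np.int64(138), np.int64(197)), (162, np.int64(138), np.int64(196)), (166, np.int64(174), np.int64(188)), (170, np.int64(137), np.int64(195)), (174, np.int64(137), np.int64(193)), (178, np.int64(168), np.int64(189)), (182, np.int64(137), np.int64(187))]
```

```bash
python3 -m handwheel '[[[0,0.004,0],0],[[0,0.005,0],0],[[0,0,0],0],[[0,0,0.02],0],[[0,0,0.025],0],[[0,0,0.01],0],[[0,0,0],0]]'; python3 -m handwheel '[[[-0.045,-0.018,0],0],[[-0.045,-0.018,0],0],[[-0.045,-0.018,0],-2],[[-0.007,-0.05,0],-3],[[-0.007,-0.05,0],-3],[[-0.007,-0.05,0],-3],[[-0.007,-0.05,0],0],[[0,0,0],0]]'; python3 -m handwheel '[[[-0.003,-0.015,0],0],[[0,0,0],0],[[0,0,0],0],[[0,0,0],0]]'; python3 red.py | tail -1
```

```text
time_s: 14.55
ee_pos: [648.6, -28.5, 177.0]
tool_rot: [0.695, 0.719, 0.001, 0.001]
force: [-0.3, 0.0, -3.0]
grip_width: 0.25
grasp_force: 79.1
time_s: 15.55
ee_pos: [481.2, -288.5, 175.4]
tool_rot: [0.764, 0.645, -0.002, 0.001]
force: [0.3, 0.1, -3.0]
grip_width: 0.245
grasp_force: 79.3
time_s: 16.05
ee_pos: [482.1, -295.9, 175.1]
tool_rot: [0.76, 0.65, 0.0, -0.0]
force: [-0.4, 1.1, -3.8]
grip_width: 0.249
grasp_force: 79.3
None x-min/max per row [(150, np.int64(138), np.int64(196)), (154, np.int64(192), np.int64(196)), (158, np.int64(138), np.int64(197)), (162, np.int64(138), np.int64(196)), (166, np.int64(174), np.int64(196)), (170, np.int64(138), np.int64(196)), (174, np.int64(137), np.int64(196)), (178, np.int64(168), np.int64(196)), (182, np.int64(137), np.int64(196))]
```

```bash
python3 -m handwheel '[[[-0.010,-0.008,0],0],[[-0.006,-0.0045,0],0],[[0,0,-0.025],0],[[0,0,-0.02],0],[[0,0,-0.01],0],[[0,0,0],0],[[0,0,0],0],[[0,0,0],0]]'
```

```text
time_s: 17.1
ee_pos: [466.3, -310.1, 121.1]
tool_rot: [0.76, 0.649, 0.0, 0.001]
force: [0.0, 0.6, -2.9]
grip_width: 0.245
grasp_force: 79.4
```

Run:
```python
from h import *
t=load("top","5")
for r in(152,168,184): print(atz(t,(197.0,r),120).round(1))
```

```text
[687.8 118.1 120. ]
[639.  116.2 120. ]
[591.  114.3 120. ]
```

```bash
python3 -m handwheel '[[[0,0.001,-0.015],0],[[0,0,-0.015],0],[[0,0,-0.015],0],[[0,0,-0.01],0],[[0,0,-0.004],0],[[0,0,0],0],[[0,0,0],0]]'
```

```text
time_s: 17.98
ee_pos: [466.0, -309.0, 61.8]
tool_rot: [0.76, 0.649, 0.0, 0.0]
force: [0.4, 0.3, -2.5]
grip_width: 0.251
grasp_force: 79.6
```

```bash
python3 -m handwheel '[[[0,0,-0.0015],0],[[0,0,0],0],[[0,0,0],0]]'; python3 -m handwheel '[[[0,0,0],0],[[0,0,0],0],[[0,0,0],0],[[0,0,0],0],[[0,0,0],0],[[0,0,0],0],[[0,0,0],0],[[0,0,0],0]]' 1;  python3 -m handwheel '[[[0,0,0.02],0],[[0,0,0.03],0],[[0,0,0.04],0],[[0,0,0.05],0],[[0,0,0.05],0],[[0,0,0.05],0],[[0,0.06,0],0],[[0,0.06,0],0]]'; python3 -m handwheel '[[[-0.02,0.05,0],0],[[-0.02,0.05,0],0],[[-0.02,0.05,0],0],[[-0.02,0.05,0],0],[[0,0,0],0],[[0,0,0],0]]'
python3 - <<'E'
from station import imaging
from h import *
# hook drift since start: match templates from first pictures
for n,bs in(("top",[(278,208,30,22),(322,216,50,22),(95,190,75,44)]),("side",[(284,172,24,24),(308,128,34,34)])):
    a=load(n)["image"];c=imaging.camera(n);b=c["image"];np.savez(f"{n}6.npz",**c)
    for x,y,w,h in bs:
        r=cv2.matchTemplate(b[y-12:y+h+12,x-12:x+w+12],a[y:y+h,x:x+w],cv2.TM_CCOEFF_NORMED)
        _,v,_,l=cv2.minMaxLoc(r);print(n,(x,y),"shift px",l[0]-12,l[1]-12,round(v,3))
E
python3 red.py|tail -1
```

```text
time_s: 18.35
ee_pos: [465.8, -308.6, 60.0]
tool_rot: [0.76, 0.649, 0.0, 0.0]
force: [0.2, -0.6, -2.1]
grip_width: 0.248
grasp_force: 79.6
time_s: 19.35
ee_pos: [465.6, -308.6, 59.8]
tool_rot: [0.76, 0.649, -0.0, -0.0]
force: [-0.1, -1.0, 0.5]
grip_width: 1.002
grasp_force: 0.0
time_s: 20.35
ee_pos: [465.6, -189.2, 301.7]
tool_rot: [0.762, 0.648, 0.001, 0.001]
force: [1.5, 0.6, 0.6]
grip_width: 0.998
grasp_force: 0.0
time_s: 21.1
ee_pos: [385.9, 10.4, 300.4]
tool_rot: [0.761, 0.649, 0.001, 0.0]
force: [-0.1, 0.4, -0.1]
grip_width: 0.996
grasp_force: 0.0
top (278, 208) shift px 0 1 0.907
top (322, 216) shift px 0 1 0.969
top (95, 190) shift px 0 0 0.983
side (284, 172) shift px 1 0 0.973
side (308, 128) shift px -4 -12 0.388
None x-min/max per row [(150, np.int64(138), np.int64(196)), (154, np.int64(138), np.int64(196)), (158, np.int64(138), np.int64(197)), (162, np.int64(138), np.int64(197)), (166, np.int64(174), np.int64(196)), (170, np.int64(137), np.int64(196)), (174, np.int64(137), np.int64(196)), (178, np.int64(168), np.int64(196)), (182, np.int64(137), np.int64(196))]
```

The hook is back within about 1 px of where it started, and the blue crate hasn't moved. The red crate is square and about 50 mm proud. The one poor match (side view of the handle) is probably the arm blocking that camera.

```bash
python3 -c "
from station import bot
print(bot.hand_in())"
```

```text
the job is handed in; nothing more can be done
None
```

I handed the job in at about 21 s, and no verdict came back: the red crate's lip measured about 50 mm proud and square, the hook is back in its rest blade down within about 3 mm, the blue crate has not moved, and both bottles were upright when last seen, before the final 27 mm of the pull.

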